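# Push a stale portion tub through the self-closing flap of the waste caddy

## Task

Throw away the portion tub that stands on the ledge of the grey waste caddy: with one finger push the orange upright plate over to the right so that the spring flap swings well down, and while that finger keeps the flap open push the tub along the ledge with the other finger until it drops through the opening. Do not lift the tub and do not push it ahead before the flap is open; then let the flap close and move clear, leaving the other things where they stand.

Things in the scene. Friction and masses are not known exactly. Their poses are not given: they have to be found in the camera images.
- caddy: Grey waste caddy, fixed, hollow, 315 x 215 x 190 mm. Origin on the worktop under the ledge's end; x runs along the ledge to the opening (away from the robot), y left, z up. In this frame (mm): steel deck top z 190, x -170..145, y -80..135; ledge x -170..0; opening x 0..120, y -50..80, shut by the flap; floor z 5. Above the deck stand only tub, guides, orange plate, hinge.
- ledge_edge (a point): Deck top at the end of the ledge, midway between the guides: (0, 0, 190) of the caddy. Two guide strips 6 mm wide, 10 mm high at caddy y +36 and -36 run along the ledge (x -140..-4); the tub's narrow foot stands between them and its lid overhangs them.
- hinge (a point): Point on the flap's hinge line, (0, 85, 190) of the caddy. The hinge runs along the caddy's x, left of ledge and opening; its knuckles rise 7 mm. With fingers lined up along the caddy's y, about 60 mm between their inner faces, one finger holding the plate at about 1.2 rad leaves the other one behind the tub's centre.
- flap (a joint): Flap angle: 0 shut (aluminium plate 114 x 128 x 3 mm, flush with the deck, from the hinge to the right), up to 1.3 rad as its right edge swings down into the caddy. A spring (0.12 Nm shut, 0.18 Nm open) shuts it when let go; the tub's weight does not open it. From about 1.0 rad the tub falls through freely.
- plate_foot (a point): Orange plate, rigid with the flap, that opens it. This point: on the hinge line at caddy (-72, 85, 190). Rises 50 mm from it, 4 mm thick, 8 mm bead on top; caddy x -165..20, so it stands left of the ledge. Flap shut: leans 0.436 rad to the left; pushed to the right (caddy -y) it leans (joint - 0.436) rad to the right.
- plate_top (a point): Middle of the plate's length, near its upper edge; flap shut: caddy (-72, 105, 233). A finger left of the plate, tip 18 mm above the deck, opens the flap to about 1.2 rad when its right face is 20 mm right of the hinge line (under 10 N), and can slide along the plate in x while holding it.
- flap_edge (a point): Middle of the flap's free (right) edge.
- tub_mid (a point): Centre, half-way up, of the tub to throw away: round lidded clear portion tub, reddish content, 76 mm across the lid (top 10 mm), about 50 at the foot, 38 high, 60 g; a 14 mm lid tab points to the opening. Starts on the ledge, centred 60 to 85 mm before the ledge's end, within 6 mm of the guides' centre line.
- amber_bottle: Small dark brown bottle, 47 mm across, 114 mm high, on the worktop right of the caddy. Bystander; origin at its foot.
- green_tub: Portion tub with greenish content, 76 x 90 x 38 mm, on the worktop right of the caddy. Bystander; origin at its foot.
- marker: Red and white marker pen, 135 mm long, 16 mm thick, lying on the worktop in front of the caddy. Bystander; origin at its middle, underneath.
- spice_red: Spice jar with red cap, 45 mm across, 106 mm high, on the left of the worktop. Bystander; origin at its foot.
- spice_green: Spice jar with dark cap and green label, 44 mm across, 105 mm high, on the left of the worktop. Bystander; origin at its foot.
- label_roll: Yellow roll of labels lying flat, 72 mm across, 26 mm high, on the right of the worktop. Bystander; origin underneath its centre.
- tub: The same tub (the one to be thrown away); origin at its foot, 7 mm from the tub's axis.
There are look-alikes about, which are no part of the job. What is shaped like the tub but black or pink is not meant.

How it is judged:
On the way, in this order (a step that is already met when the one before it is completed fails the run):
1. a finger on the orange plate has pushed the flap well down (0.8 rad or more) while the tub still stands back on the ledge (value of joint flap above 0.8 rad and contact force between the fingers and flap above 0.3 N and x of tub_mid in the frame of caddy below -0.03 m and z of tub_mid in the frame of caddy above 0.19 m), for 0.2 s.
2. the tub drops below the deck while a finger still holds the flap open by the plate (z of tub_mid in the frame of caddy below 0.16 m and value of joint flap above 0.6 rad and contact force between the fingers and flap above 0.2 N), for 0.05 s.
At the end, for the whole second after the job is handed in: The tub lies at rest inside the caddy (its centre at least 80 mm below the deck) and the flap has swung shut (less than 0.1 rad) (z of tub_mid in the frame of caddy between 0.01 and 0.11 m and x of tub_mid in the frame of caddy between -0.165 and 0.14 m and y of tub_mid in the frame of caddy between -0.075 and 0.13 m and value of joint flap below 0.1 rad and linear speed of tub below 0.03 m/s); the robot touches nothing.
It fails at once if the tub is lifted off the ledge (more than 25 mm) (z of tub_mid in the frame of caddy above 0.234 m).
It fails at once if a bystander (bottle, green tub, marker, spice jar, label roll) is moved more than 30 mm (distance of any of amber_bottle, green_tub, marker, spice_red, spice_green, label_roll from where it was at the start of the episode above 0.03 m).
It also fails if it takes over 38 s, if anything falls off the work surface, if the arm or the gripper's body presses on something with over 40 N, if the wrist force passes 120 N, or if a joint passes its speed limit or range.

## Robot

A 7-joint arm with a two-finger parallel gripper is mounted at the origin on a cart in front of the work surface, level with it; the furniture and walls round the work are solid. World frame = base frame: x ahead of the robot, y to its left, z up, the work surface at z = 0. Lengths are in m, angles in rad, forces in N, time in s.
With the tool pointing down it reaches from about 0.4 to 0.875 m from the base axis. Payload 19.3 kg.
Tool frame: the origin (TCP) lies at the very end of the fingers, on their centre line; the grasp point (between the pads) lies 19 mm behind it; z points along the fingers, y is the direction in which the jaws open and shut (so a half turn about z gives the same grasp; the last joint's range is limited). The gripper opens to 85 mm and grips with 20 to 120 N. Pads are 22 mm wide; open, the fingers measure 114 mm over their backs; the gripper's body (76 mm by 85 mm) begins 54 mm behind the grasp point. The pads swing forward as they close: fully open they stand 13 mm farther back than shut.
Start: joints at [-0.07, 0.521, -0.036, 1.599, 0.021, 1.021, -0.113], TCP at [0.625, -0, 0.231] pointing down, gripper open.
Joint ranges: [-2.91, 2.91], [-0.3, 2.13], [-1.5, 1.42], [0.17, 2.43], [-1.26, 4.41], [0.16, 1.93], [-2.52, 2.52]. Speed limits (rad/s): [1.89, 1.89, 2.39, 2.39, 3.01, 3.01, 3.01].

## Interface

Orientations are given as [roll, pitch, yaw] about the fixed x, y, z axes, in that order (R = Rz(yaw) Ry(pitch) Rx(roll)).
In Python, from workcell import bot, grab_frame, calibration, workorder gives the robot as it stands.
- The arm moves only by the tool move_arm, never from a script. Its arguments are lists of equal length, an entry for each row: "jaw": the closure in counts, from 0 (fully open) to 255 (shut); "dp": the shift along the tool's x, y, z in units of 800 mm (1.0 is 800 mm), a list of three; "rotation": the turn, a rotation vector about the tool's x, y, z in units of pi rad (1.0 is pi rad), a list of three. In form: {"jaw": [jaw, ...], "dp": [[dx, dy, dz], ...], "rotation": [[rx, ry, rz], ...]}. A call has 1 to 10 rows; each row shifts and turns the commanded pose from where the row before left it, along the tool's axes as they then stand; what a row does not reach is not made up. A row lasts 1/8 s, in which the tool goes at most 62.5 mm and 10.7 degrees, less where a joint would pass 70% of its speed; a pose out of reach is approached as far as the arm can. A call with a number of a shift or a turn outside -1 to 1 is refused whole. A call with a gripper value outside its range is refused whole. The fingers move at their own pace and stop on an object; "squeeze" is the grip in N (left out, the last holds). Time passes only in rows, so rows that do not move let the fingers close. It gives the time, the measured TCP pose, the force and the opening at its end, in the units of the state.
- bot.observe(): the state, without advancing time (a new reading comes with each control period).
- grab_frame(name): name is "scene" or "side" or "wrist"; returns the picture (480x640x3 uint8, blue, green, red); there is no depth.
- calibration(name): a dict with "camera_matrix" (3x3 intrinsics, pixels), "T" (4x4, takes a point from camera to world coordinates). Camera axes: x right, y down, z forward; pixel columns grow to the right and rows downward; lengths in m; the calibration is good to about 2 mm. A picture is of the moment at which its call begins: read the wrist's pose just before it. calibration takes no time and is no camera call; for the wrist camera it gives the pose at the moment of the call.
- workorder.job_done(): hands the job in, once; it reports no verdict.
The state is a dict: "clock": time; "qpos": joint angles; "qd": joint speeds; "joint_efforts": joint torques, N m; "position": TCP position; "tool_rot": TCP orientation; "force": force on the tool from outside, world axes, zero at the start; "moment": the same for the moment, N m; "grip_width": finger opening in m.
Only numpy, scipy, OpenCV 4.12 (cv2) and the standard library are available. Lean on these libraries where they do the work, as an engineer would, in place of code of your own. Each camera call takes 0.05 s, during which the arm holds its last target. There are 200 camera calls.

## Working session

There is one attempt and no reset: what is moved stays moved. The work goes in short steps, Python scripts to look and compute and a tool call to move; the robot and the scene stay as the last step left them, time stands still between calls to the robot, and variables do not carry over. Pictures are saved under pics/ and viewed, about 8 in all and at most 12, crops included, and the job is handed in when it is done.

Besides the shell and the picture viewer there is one more tool, called after "Emit:" as a command line: name --argument value ..., lists and objects as JSON in quotes. move_arm: Moves the arm, as the interface text tells. Shifts and turns lie within -1 to 1; 1 stands for 800 mm of shift or pi rad of turn. Its arguments: {"type":"object","properties":{"jaw":{"type":"array","items":{"type":"number"}},"dp":{"type":"array","items":{"type":"array","items":{"type":"number","minimum":-1,"maximum":1}}},"rotation":{"type":"array","items":{"type":"array","items":{"type":"number","minimum":-1,"maximum":1}}},"squeeze":{"type":"number"}},"required":["jaw","dp","rotation"]}

```bash
mkdir -p pics
cat > h.py <<'E'
import numpy as np,cv2
from workcell import bot,grab_frame,calibration,workorder
def ray(c,u,v):
    K=np.array(c["camera_matrix"]);T=np.array(c["T"])
    d=T[:3,:3]@np.linalg.solve(K,[u,v,1.]);return T[:3,3],d
def onz(c,u,v,z):
    o,d=ray(c,u,v);return o+d*(z-o[2])/d[2]
def proj(c,p):
    K=np.array(c["camera_matrix"]);T=np.linalg.inv(np.array(c["T"]))
    q=K@(T[:3,:3]@np.array(p)+T[:3,3]);return q[:2]/q[2]
E
python3 - <<'E'
from h import *
for n in ("scene","side","wrist"):
    cv2.imwrite(f"pics/{n}0.png",grab_frame(n)); c=calibration(n); print(n,np.round(c["T"],3).tolist(),np.round(c["camera_matrix"],1).tolist())
print(bot.observe())
E
```

```text
scene [[0.853, -0.318, 0.413, 0.033], [-0.521, -0.512, 0.683, -0.85], [-0.006, -0.798, -0.603, 0.906], [0.0, 0.0, 0.0, 1.0]] [[461.9, 0.0, 320.5], [0.0, 461.9, 243.2], [0.0, 0.0, 1.0]]
side [[-0.82, -0.396, 0.413, -0.207], [-0.572, 0.554, -0.605, 1.075], [0.011, -0.732, -0.681, 1.372], [0.0, 0.0, 0.0, 1.0]] [[515.5, 0.0, 311.3], [0.0, 515.5, 240.9], [0.0, 0.0, 1.0]]
wrist [[1.0, 0.001, -0.001, 0.625], [0.0, -0.952, -0.307, 0.078], [-0.001, 0.307, -0.952, 0.375], [0.0, 0.0, 0.0, 1.0]] [[408.5, 0.0, 330.1], [0.0, 408.5, 228.8], [0.0, 0.0, 1.0]]
{'clock': 0.15, 'qpos': array([-0.07021036,  0.52187389, -0.03635858,  1.59985563,  0.02118867,
        1.02107853, -0.11280791]), 'qd': array([-0.0002021 , -0.00178419, -0.00028682, -0.00125421,  0.00104523,
       -0.00050761, -0.0006754 ]), 'joint_efforts': array([ 4.00798544e-04, -9.27376485e+01,  1.98035471e+00, -3.70049715e+01,
        1.79930578e-02,  6.46477114e-03, -1.41420460e-05]), 'position': array([ 6.24760866e-01, -3.51496502e-07,  2.30867260e-01]), 'tool_rot': array([-3.14076173e+00,  2.92040929e-05,  1.57080717e+00]), 'force': array([-0.03985266, -0.06146519,  0.12953082]), 'moment': array([-0.0032396 , -0.00487249, -0.0424866 ]), 'grip_width': 0.08525131701682265}
```

View pics/scene0.png

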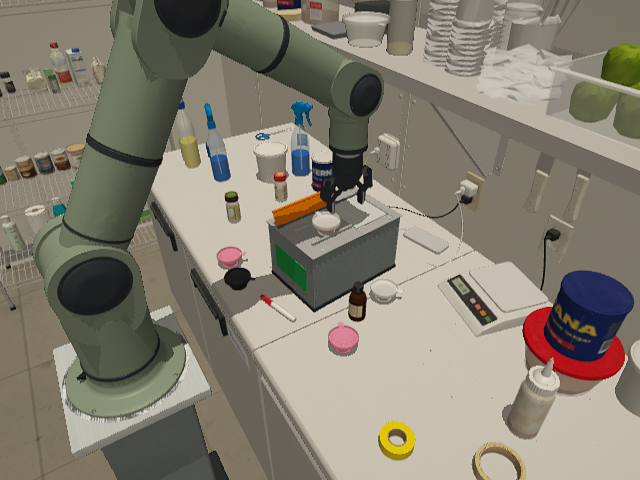

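View pics/wrist0.png

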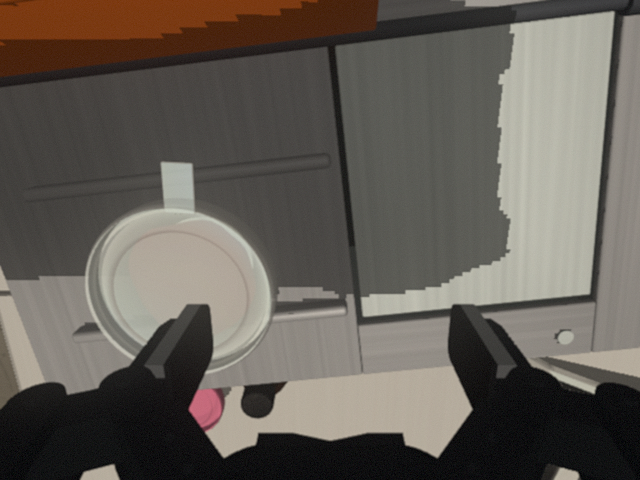

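View pics/side0.png

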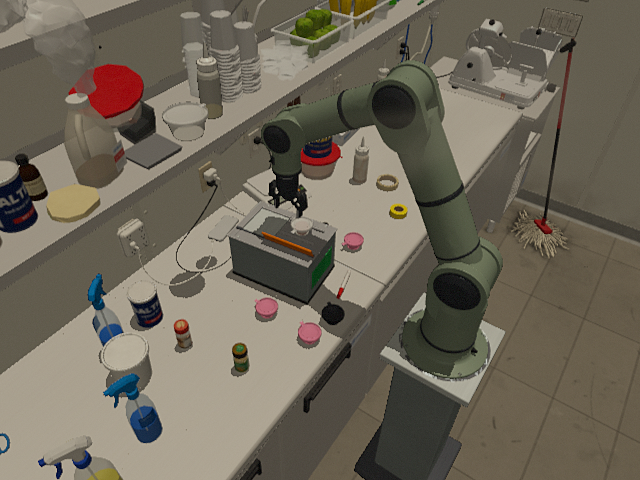

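The wrist view shows the reddish tub on the ledge with its lid centre near (181,289). Its tab points up in the image, i.e. left, not toward the opening. The ledge end line runs (332,45)-(358,320), the guides run (25,193)-(328,160) and (75,333)-(345,310), and the plate is at the top left.

Candidates in the scene view:
- Tub on the ledge (326,222), chosen
- White/greenish tub on the worktop (385,291)
- Pink tubs (231,257) and (343,339)
- Black tub (238,278)

The ledge tub is the only one standing on the caddy and its content is reddish.

Run:
```python
from h import *
from scipy.optimize import least_squares
c=calibration("wrist")
cor={(0,-50):(359,320),(120,-50):(597,298),(120,80):(617,12),(0,80):(331,45),(-4,36):(329,160),(-140,36):(25,192),(-4,-36):(345,311)}
P=[];Q=[]
for k,(u,v) in cor.items():
    z=.19 if abs(k[1])!=36 else .20
    P.append(k);Q.append(onz(c,u,v,z)[:2]);
P=np.array(P)/1000.;Q=np.array(Q)
f=lambda s:(np.c_[np.cos(s[2])*P[:,0]-np.sin(s[2])*P[:,1]+s[0],np.sin(s[2])*P[:,0]+np.cos(s[2])*P[:,1]+s[1]]-Q).ravel()
r=least_squares(f,[.62,.03,.1],loss='soft_l1',f_scale=.003);print(r.x,np.round(f(r.x).reshape(-1,2)*1000,1).tolist())
x,y,a=r.x
def tc(p): d=np.array(p[:2])-[x,y];return np.round(1000*np.array([np.cos(a)*d[0]+np.sin(a)*d[1],-np.sin(a)*d[0]+np.cos(a)*d[1]]),1)
for n,uv in dict(lidL=(87,283),lidR=(274,285),lidTop=(178,205),tabTip=(177,162),lidbot=(195,372)).items(): print(n,tc(onz(c,*uv,.228)))
# check in scene cam
im=cv2.imread("pics/scene0.png");cs=calibration("scene")
def w(px,py,z): return [x+(np.cos(a)*px-np.sin(a)*py)/1e3,y+(np.sin(a)*px+np.cos(a)*py)/1e3,z/1e3]
for p in [(-170,-80,190),(-170,135,190),(145,-80,190),(0,0,190),(-72,105,233),(-165,105,233),(20,105,233)]:
    u=proj(cs,w(*p));cv2.circle(im,tuple(int(round(t)) for t in u),1,(255,0,255),-1)
cv2.imwrite("pics/chk.png",cv2.resize(im[160:320,240:420],None,fx=4,fy=3.7,interpolation=cv2.INTER_CUBIC)[:600])
```

```text
[0.63307864 0.01849715 0.11385347] [[-0.7, -1.1], [-0.7, -0.0], [2.3, 0.3], [-1.1, -1.0], [0.8, 0.9], [-1.5, -0.6], [1.3, 1.6]]
lidL [-104.6    2. ]
lidR [-31.5  -7.1]
lidTop [-61.8  29.1]
tabTip [-58.5  44.7]
lidbot [-71.2 -43.6]
```

View pics/chk.png

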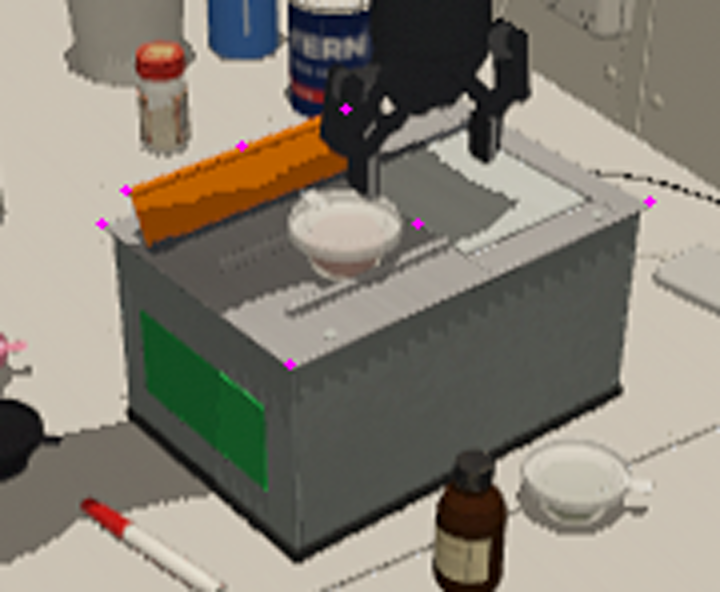

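The check crop confirms the tub. The fitted caddy pose is consistent: origin (0.633, 0.018), yaw 0.114. Tub centre is about (-68,-5) in the caddy frame. I'll raise the tool and turn the fingers along caddy y.

Emit:
move_arm --jaw '[0,0,75,75,75,75,75,75,75,75]' --dp '[[0,0,-0.06],[0,0,-0.04],[0,0,0],[0,0,0],[0,0,0],[0,0,0],[0,0,0],[0,0,0],[0,0,0],[0,0,0]]' --rotation '[[0,0,0],[0,0,0],[0,0,0.058],[0,0,0.058],[0,0,0.058],[0,0,0.058],[0,0,0.058],[0,0,0.058],[0,0,0.058],[0,0,0.058]]' --squeeze 20

```text
clock: 1.4
position: [0.6249, 0.0, 0.3111]
tool_rot: [-3.142, 0.001, 0.107]
force: [-0.0, -0.3, 0.5]
grip_width: 0.0604
```

Emit:
move_arm --jaw '[75,75,75,75,75]' --dp '[[-0.04,-0.036,0],[-0.05,-0.045,0],[-0.04,-0.036,0],[-0.02,-0.02,0],[0,0,0]]' --rotation '[[0,0,0],[0,0,0],[0,0,0],[0,0,0],[0,0,-0.002]]'

```text
clock: 2.02
position: [0.4925, 0.0964, 0.3115]
tool_rot: [-3.141, -0.0, 0.122]
force: [-0.4, 0.0, 0.1]
grip_width: 0.0603
```

```bash
cat >> h.py <<'E'
x,y,a=.6331,.0185,.1139
def tc(p): d=np.array(p[:2])-[x,y];return np.round(1000*np.array([np.cos(a)*d[0]+np.sin(a)*d[1],-np.sin(a)*d[0]+np.cos(a)*d[1]]),1)
E
python3 - <<'E'
from h import *
s=bot.observe();print(s["position"],s["tool_rot"],tc(s["position"]),s["grip_width"])
c=calibration("wrist");cv2.imwrite("pics/w1.png",grab_frame("wrist"));print(np.round(c["T"],3).tolist())
E
```

```text
[0.49253746 0.09641975 0.31153107] [-3.14098505e+00 -9.24392258e-05  1.21772685e-01] [-130.8   93.4] 0.06033062801787692
[[0.122, -0.945, -0.303, 0.57], [-0.993, -0.116, -0.038, 0.106], [0.0, 0.306, -0.952, 0.455], [0.0, 0.0, 0.0, 1.0]]
```

View pics/w1.png

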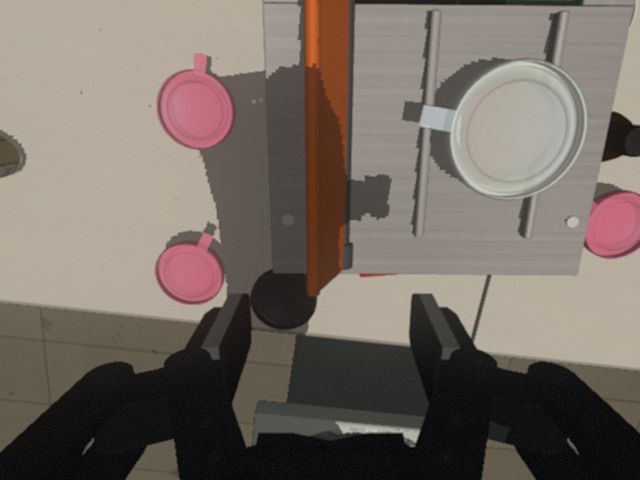

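Run:
```python
from h import *
c=calibration("wrist")
for n,u,v,z in [("corner -170,-80",578,275,.19),("corner -170,135",272,272,.19),("beadL end",306,293,.235),("beadL far",306,60,.235),("beadR end",319,290,.235),("lidL",452,140,.228),("lidR",586,130,.228),("lidTop",520,60,.228),("lidBot",512,198,.228),("tab",421,117,.228),("guide end L",420,237,.2),("guide end R",529,237,.2),("edge",355,3,.19)]:
    print(n,tc(onz(c,u,v,z)))
```

```text
corner -170,-80 [-170.1  -83.5]
corner -170,135 [-169.3  133. ]
beadL end [-162.9  106.5]
beadL far [-34.  105.1]
beadR end [-160.8   98.7]
lidL [-73.4  26.2]
lidR [-67.5 -46. ]
lidTop [-32.6  -4.9]
lidBot [-105.6  -11.3]
tab [-61.4  44. ]
guide end L [-139.1   32.9]
guide end R [-138.5  -39.2]
edge [ 0.5 78.9]
```

Emit:
move_arm --jaw '[75,75,75,75]' --dp '[[0,0,0.05],[0,0,0.05],[0,0,0.032],[0,0,0]]' --rotation '[[0,0,0],[0,0,0],[0,0,0],[0,0,0]]'

```text
clock: 2.58
position: [0.4931, 0.0943, 0.2043]
tool_rot: [3.14, 0.003, 0.118]
force: [0.1, 0.7, -0.1]
grip_width: 0.0604
```

```bash
sed -i 's/^x,y,a=.*/x,y,a=.6334,.0156,.1139/' h.py
python3 - <<'E'
from h import *
s=bot.observe();print(s["position"],s["tool_rot"],tc(s["position"]),s["force"])
a_=grab_frame("scene")[150:290,240:420];b=grab_frame("wrist")
cv2.imwrite("pics/s2.png",np.vstack([cv2.resize(a_,(400,311),interpolation=cv2.INTER_CUBIC),cv2.resize(b,(400,289))]))
E
```

```text
[0.4931407  0.09433054 0.20429241] [3.14036492e+00 3.06925962e-03 1.18299189e-01] [-130.4   94.2] [ 0.06955418  0.71598426 -0.07157078]
```

View pics/s2.png

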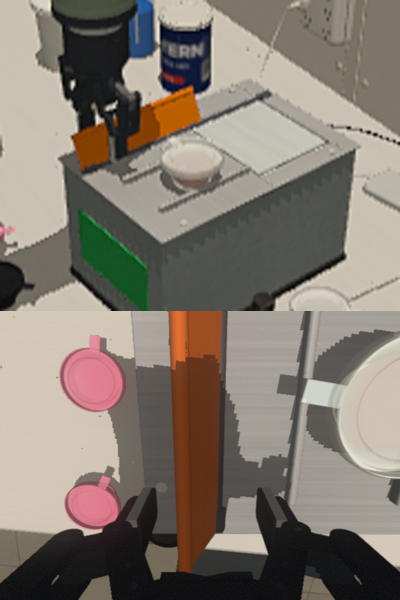

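Emit:
move_arm --jaw '[75,75,75,75,75,75,75,75]' --dp '[[0,0.01,-0.004],[0,0.012,0],[0,0.012,0],[0,0.012,0],[0,0.012,0],[0,0.01,0],[0,0.007,0],[0,0,0]]' --rotation '[[0,0,0],[0,0,0],[0,0,0],[0,0,0],[0,0,0],[0,0,0],[0,0,0],[0,0,0]]'

```text
clock: 3.68
position: [0.5005, 0.0353, 0.2088]
tool_rot: [-3.141, 0.0, 0.119]
force: [-1.1, 4.0, 3.2]
grip_width: 0.0601
```

Run:
```python
from h import *
s=bot.observe();print(s["position"],s["tool_rot"],tc(s["position"]),s["force"],s["grip_width"])
a_=grab_frame("scene")[150:290,240:420];b=grab_frame("wrist")
cv2.imwrite("pics/s3.png",np.vstack([cv2.resize(a_,(400,311),interpolation=cv2.INTER_CUBIC),cv2.resize(b,(400,289))]))
```

```text
[0.50045236 0.03529716 0.20882938] [-3.14138644e+00  3.50572324e-04  1.18860280e-01] [-129.8   34.7] [-1.14615347  4.01507063  3.24036029] 0.060062109693891245
```

View pics/s3.png

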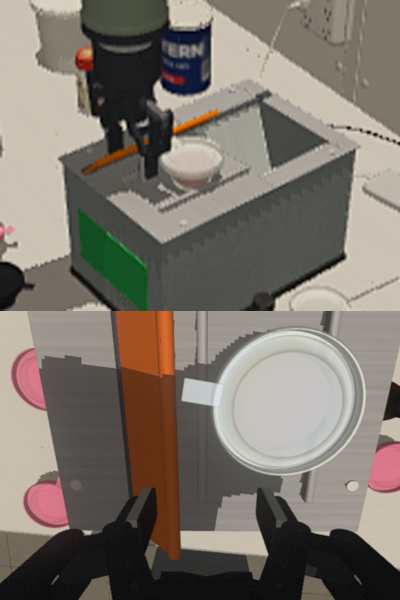

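The flap is wide open at 4 N on the plate and the tub still stands in place with its tab clear of the plate. I'll push it now.

Emit:
move_arm --jaw '[75,75,75,75,75,75,75,75,75,75]' --dp '[[0.0125,0,0],[0.0125,0,0],[0.0125,0,0],[0.0125,0,0],[0.0125,0,0],[0.0125,0,0],[0.0125,0,0],[0.0125,0,0],[0.0125,0,0],[0,0,0]]' --rotation '[[0,0,0],[0,0,0],[0,0,0],[0,0,0],[0,0,0],[0,0,0],[0,0,0],[0,0,0],[0,0,0],[0,0,0]]'

```text
clock: 5.03
position: [0.5904, 0.0466, 0.2088]
tool_rot: [-3.142, -0.001, 0.12]
force: [2.6, 4.9, 2.0]
grip_width: 0.0606
```

Run:
```python
from h import *
s=bot.observe();print(s["position"],s["tool_rot"],tc(s["position"]),s["force"],s["grip_width"])
a_=grab_frame("scene")[150:290,240:420];b=grab_frame("wrist")
cv2.imwrite("pics/s4.png",np.vstack([cv2.resize(a_,(400,311),interpolation=cv2.INTER_CUBIC),cv2.resize(b,(400,289))]))
```

```text
[0.59043869 0.04661264 0.20880574] [-3.14157534e+00 -5.81430980e-04  1.19527615e-01] [-39.2  35.7] [2.56660985 4.85711359 1.96215606] 0.06062722645541263
```

View pics/s4.png

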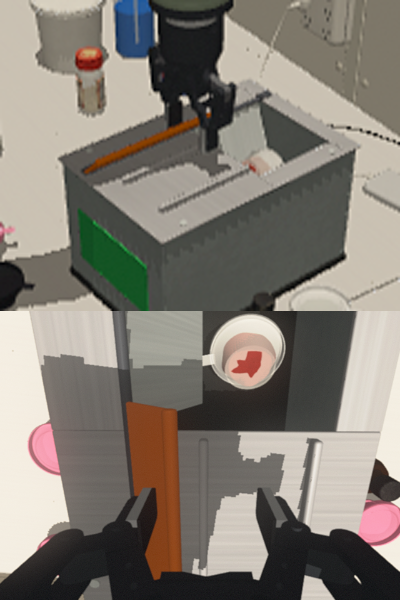

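The tub has tipped through the opening, at about (247,352) in the wrist half. I'll hold the flap open while it settles and then check it.

Emit:
move_arm --jaw '[75,75,75,75]' --dp '[[0,0,0],[0,0,0],[0,0,0],[0,0,0]]' --rotation '[[0,0,0],[0,0,0],[0,0,0],[0,0,0]]'

```text
clock: 5.62
position: [0.5902, 0.0468, 0.2092]
tool_rot: [-3.141, -0.001, 0.12]
force: [2.5, 5.1, 2.0]
grip_width: 0.0602
```

Run:
```python
from h import *
s=bot.observe();print(tc(s["position"]),s["force"])
a_=grab_frame("scene")[150:290,240:420];b=grab_frame("wrist")
cv2.imwrite("pics/s5.png",np.vstack([cv2.resize(a_,(400,311),interpolation=cv2.INTER_CUBIC),cv2.resize(b,(400,289))]))
```

```text
[-39.4  35.9] [2.49582044 5.13186355 1.99123516]
```

View pics/s5.png

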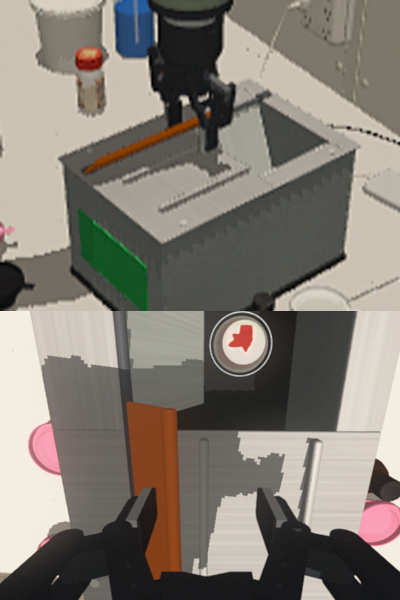

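The tub lies upside down on the caddy floor at (240,342), clear of the flap. I'll let the flap close slowly and then rise.

Emit:
move_arm --jaw '[75,75,75,75,75,75,75,75,75,75]' --dp '[[0,-0.008,0],[0,-0.01,0],[0,-0.01,0],[0,-0.01,0],[0,-0.01,0],[0,-0.01,0],[0,-0.01,0],[0,-0.007,0],[0,0,0],[0,0,-0.04]]' --rotation '[[0,0,0],[0,0,0],[0,0,0],[0,0,0],[0,0,0],[0,0,0],[0,0,0],[0,0,0],[0,0,0],[0,0,0]]'

```text
clock: 6.98
position: [0.5818, 0.1056, 0.2396]
tool_rot: [3.141, 0.004, 0.119]
force: [-0.1, -0.3, 1.0]
grip_width: 0.0605
```

Emit:
move_arm --jaw '[75,75,75,75,75,75]' --dp '[[0,0,-0.06],[0,0,-0.06],[0,0,-0.03],[0,0,0],[0,0,0],[0,0,0]]' --rotation '[[0,0,0],[0,0,0],[0,0,0],[0,0,0],[0,0,0],[0,0,0]]'

```text
clock: 7.72
position: [0.5824, 0.1059, 0.3599]
tool_rot: [3.141, 0.002, 0.119]
force: [-0.1, -0.3, -0.5]
grip_width: 0.0605
```

Run:
```python
from h import *
s=bot.observe();print(tc(s["position"]),s["position"],s["force"])
a_=grab_frame("scene")[150:340,220:440];b=grab_frame("wrist")
cv2.imwrite("pics/s6.png",np.vstack([cv2.resize(a_,(400,311),interpolation=cv2.INTER_CUBIC),cv2.resize(b,(400,289))]))
```

```text
[-40.4  95.5] [0.58244126 0.10589879 0.35991845] [-0.09574595 -0.34140783 -0.54592412]
```

View pics/s6.png

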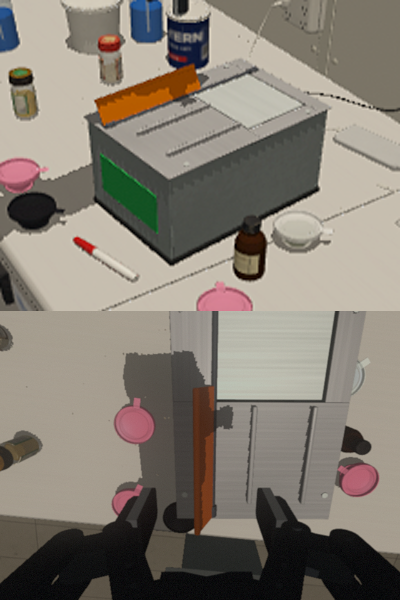

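The flap is shut, the ledge is empty, the arm is clear and the bystanders in view look unmoved. I'm handing in.

```bash
python3 -c "
from workcell import workorder;print(workorder.job_done())"
```

```text
the job is handed in; nothing more can be done
None
```

The tub is in the caddy, and I handed the job in just after 7.7 s on the robot's clock. The hand-in returned no verdict.

**What I did:** The left finger pushed the orange plate over to open the flap, pressing with about 4–5 N. The right finger then pushed the tub along the ledge until it dropped through. I held the flap open until the tub was down, let it close slowly and raised the arm clear.

**Last checks:**
- **Tub:** it was seen upside down on the caddy floor just before the flap closed. I could not see it after that.
- **Flap and arm:** the flap looks shut and flush, and force on the tool is near zero with the fingers at 0.36 m.
- **Bystanders:** the marker, bottle, green tub and spice jars look unmoved. The label roll was outside the last pictures, but the arm never went near it.

**Disagreements:**
- The tub's tab pointed left, toward the plate, instead of toward the opening. It just cleared the plate.
- A second look put the caddy about 3 mm further right than my first fit, so I corrected for that before pushing.

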